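# Discard a used breathing filter and close the clinical waste box

## Task

Throw the used blue breathing filter away in the yellow clinical waste box: push it right through the sprung flap in the top so that the flap springs shut behind it. Then push the red cover along its rails over the flap until it snaps fully home. Leave the clean white filter, the spirometer and the sanitizer bottle where they are.

Things in the scene. Friction and masses are not known exactly. Their poses are not given: they have to be found in the camera images.
- used_filter: The used breathing filter: blue, loose, about 50 g, lying in the steel tray. Block 36 mm (x) by 34 mm (y) by 32 mm high with a round stub 24 mm in diameter and 18 mm long on each x end (72 mm long over all along its x axis). Origin: centre of its underside.
- clean_filter: A clean filter of the same shape, white with green stub ends, lying in the other half of the tray. It is for the next patient: leave it. Origin: centre of its underside.
- tray: Shallow steel tray, fixed, 160 (x) by 220 (y) mm, 12 mm high, walls and floor 3 mm thick. The two filters lie in it, one about 55 mm to either side of its centre along its y axis. Origin: centre of its underside.
- bin: Yellow clinical waste box, fixed, hollow, 140 (x) by 240 (y) mm, top at height 165 mm, walls 5 mm. The 90 by 90 mm opening in its top is shut by a grey flap hinged at its +x edge; beside it along +y the red cover is parked. Guide rails along y on top, 10 mm high, 8 mm wide, centred 61.5 mm either side of the middle. Origin: centre of its underside.
- opening (a point): Centre of the 90 by 90 mm opening, level with the top of the box and of the closed flap (box frame x 0, y -45 mm, z 165 mm); axes as the box's.
- cover_tab (a point): Middle of the top of the upright white tab on the red cover: the tab is 50 mm (box x) by 12 mm (box y) and 26 mm high, its top 32 mm above the box top. It stands on the cover plate (112 by 100 mm, its top 6 mm above the box top). Axes as the box's.
- cover (a joint): Travel of the red cover along the box's -y direction: 0 = parked clear of the opening (starts there), 0.100 m = fully home over the flap. A spring resists with up to about 6 N on the way, most at half travel; at 75 mm it goes over centre, and the cover then snaps by itself to the end stop at 100 mm and is held there.
- spirometer: White handheld spirometer, about 180 mm long, lying loose on the desk: leave it. Origin on its underside.
- sanitizer: White bottle of hand sanitizer, 60 mm in diameter, 150 mm tall, standing loose on the desk: leave it. Origin: centre of its underside.
- flap (a joint): Angle of the grey flap (88 by 87 by 3 mm, flush with the box top): 0 = shut, 1.35 rad = hanging down inside. Hinged at the opening's +x edge; its free -x edge (white line) swings down. Spring: 0.14 N m shut, 0.26 at 1 rad, so it carries a filter laid on it. Pressed down with a tool, some 3 to 8 N, it tilts and the filter slides off its free edge; press on the filter's hinge side, not in its way.
Not all that is in view belongs to the job. What is shaped like the used_filter but black is not meant.

How it is judged:
By the outcome, as a careful person would: the job done as asked, in the order asked, and still so for the second after the job is handed in, with the robot touching nothing.
It also fails if it takes over 56 s, if anything falls off the work surface, if the arm or the gripper's body presses on something with over 40 N, if the wrist force passes 120 N, or if a joint passes its speed limit or range.

## Robot

A 6-joint arm with a two-finger parallel gripper is mounted at the origin on the work surface. World frame = base frame: x ahead of the robot, y to its left, z up, the work surface at z = 0. Lengths are in m, angles in rad, forces in N, time in s.
With the tool pointing down it reaches from about 0.425 to 1.125 m from the base axis. Payload 14.9 kg.
Tool frame: the origin (TCP) lies on the centre line of the jaws, within the pads' length; the fingertips stand 14 mm ahead of it and the grasp point (between the pads) lies 5 mm behind it (bot.nose_length is the distance from the TCP to the fingertips, in m); z points along the fingers, y is the line along which they close (so a half turn about z gives the same grasp; the last joint's range is limited). The gripper opens to 91 mm and grips with 3 to 60 N. Pads are 32 mm wide; open, the fingers measure 118 mm over their backs; the gripper's body (76 mm by 178 mm) begins 60 mm behind the grasp point.
Start: joints at [-1.378, 0.379, 1.734, -0, 1.028, -0.033], TCP at [0.157, -0.682, 0.228] pointing down, gripper open.
Joint ranges: [-2.77, 2.77], [-0.74, 2.19], [0, 2.66], [-1.06, 4.2], [0.31, 2.87], [-3.08, 3.08]. Speed limits (rad/s): [1.89, 1.89, 2.39, 3.14, 3.14, 3.14].

## Interface

Orientations are given as [roll, pitch, yaw] about the fixed x, y, z axes, in that order (R = Rz(yaw) Ry(pitch) Rx(roll)).
In Python, from cell import bot gives the robot as it stands.
- The arm moves only by the tool move_arm, never from a script. Its argument "rows" is a list that holds one entry, the list of rows, each a list of 6 numbers: the shift along the world's x, y, z in cm, then the turn, a rotation vector about the world's x, y, z in degrees. In form: [[[dx, dy, dz, rx, ry, rz], ...]]. A call has 1 to 10 rows; each row shifts and turns the commanded pose from where the row before left it; what a row does not reach is not made up. A row lasts 1/8 s, in which the tool goes at most 62.5 mm and 10.7 degrees, less where a joint would pass 70% of its speed; a pose out of reach is approached as far as the arm can. A call with a gripper value outside its range is refused whole. "claw" is the finger opening in cm, from 0 to 9.12, set as the call begins (left out, the last holds). The fingers move at their own pace and stop on an object; the grip force is fixed at half the most. Time passes only in rows, so rows that do not move let the fingers close. It gives the time, the measured TCP pose, the force, the opening and the grip force at its end, in the units of the state.
- bot.sense(): the state, without advancing time (a new reading comes with each control period).
- bot.snapshot(name): name is "scene" or "top"; returns the picture (400x640x3 uint8, red, green, blue); there is no depth.
- bot.get_calibration(name): a dict with "fx", "fy", "cx", "cy" (pixels), "k1" (the pictures are not rectified: a ray, as slopes to the right and down, at radius r is drawn at 1 + k1 r^2 times it, then the intrinsics apply), "R" (3x3) and "t" (3): a world point X has camera coordinates R X + t. Camera axes: x right, y down, z forward; pixel columns grow to the right and rows downward; lengths in m; the calibration is good to about 2 mm. A picture is of the moment at which its call begins. get_calibration takes no time and is no camera call.
- bot.close_job(): hands the job in; it is judged then, once.
The state is a dict: "clock": time; "joint_pos": joint angles; "qd": joint speeds; "effort": joint torques, N m; "tool_pos": TCP position; "orientation": TCP orientation; "ft_force": force on the tool from outside, world axes, zero at the start; "wrist_torque": the same for the moment, N m; "opening": finger opening in m; "grasp_force": force on a finger pad.
Only numpy, scipy, OpenCV 4.12 (cv2) and the standard library are available. Lean on these libraries where they do the work, as an engineer would, in place of code of your own. Each camera call takes 0.05 s, during which the arm holds its last target. There are 200 camera calls.

## Working session

There is one attempt and no reset: what is moved stays moved. The work goes in short steps, Python scripts to look and compute and a tool call to move; the robot and the scene stay as the last step left them, time stands still between calls to the robot, and variables do not carry over. Pictures are saved under pics/ and viewed, at most 10 in all, crops included, and the job is handed in when it is done.

Besides the shell and the picture viewer there is one more tool, called after "Emit:" as name(argument=value, ...) on one line, values as JSON. move_arm: Moves the arm, as the interface text tells. Its arguments: {"type":"object","properties":{"rows":{"type":"array","items":{"type":"array","items":{"type":"array","items":{"type":"number"}}}},"claw":{"type":"number"}},"required":["rows"]}

```bash
mkdir -p pics
python3 - <<'E'
from cell import bot
import cv2
for n in("scene","top"):
    im=bot.snapshot(n); cv2.imwrite(f"pics/{n}0.png",im[:,:,::-1])
    c=bot.get_calibration(n); print(n,{k:(v if not hasattr(v,'tolist') else v.tolist()) for k,v in c.items()})
print(bot.sense())
E
```

```text
scene {'fx': 377.92584560903117, 'fy': 377.92584560903117, 'cx': 321.33824659818663, 'cy': 202.8407718224411, 'k1': -0.07919082855413033, 'R': [[-0.8004591709606035, 0.5992723258179256, -0.011738617202948266], [0.4391266088021686, 0.57299485879111, -0.6919860643400724], [-0.4079619309040616, -0.5590613305423028, -0.721815413818034]], 't': [0.47470102125381913, -0.08138896040236138, 1.2469849512497029]}
top {'fx': 512.1833905910423, 'fy': 512.1833905910423, 'cx': 316.5550625614017, 'cy': 201.8040945567785, 'k1': 0.006772355342358354, 'R': [[0.013032727950670958, -0.9999150701725464, -2.107120031096724e-05], [-0.9983328416017844, -0.013010920427931063, -0.056233916179875734], [0.05622886608736698, 0.0007539174024555639, -0.9984176211521305]], 't': [-0.06827258237777778, 0.498289944736641, 1.3218181818613106]}
{'clock': 0.1, 'joint_pos': array([-1.37830123e+00,  3.79377496e-01,  1.73473990e+00, -9.10555183e-06,
        1.02848376e+00, -3.32952467e-02]), 'qd': array([ 0.00059044, -0.00178268, -0.00101517,  0.00089259, -0.00155052,
       -0.00044279]), 'effort': array([ 8.28387310e-04, -7.65033674e+01, -4.35292089e+01,  6.52224314e-02,
        3.97835055e-02, -2.79248172e-05]), 'tool_pos': array([ 0.15664224, -0.68188835,  0.22733021]), 'orientation': array([-3.14058445e+00, -2.57821174e-05,  2.25795035e-01]), 'ft_force': array([-0.50594708,  0.30725339, -0.38924253]), 'wrist_torque': array([ 0.03054342,  0.01502915, -0.02423902]), 'grasp_force': 0.0, 'opening': 0.09135043895173224}
```

View pics/scene0.png

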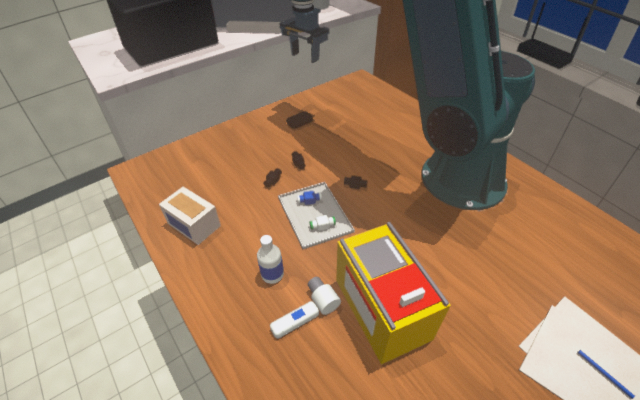

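View pics/top0.png

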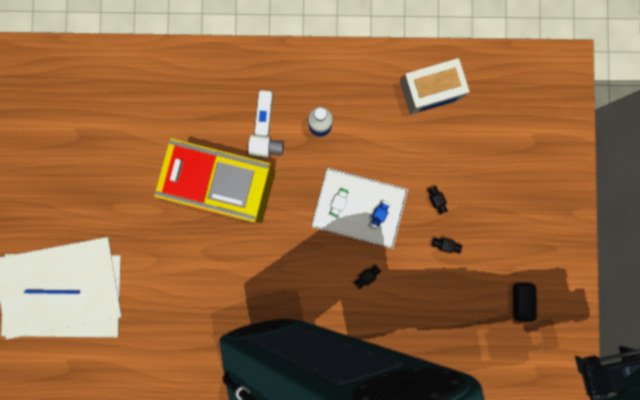

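The scene view shows the blue filter at (309,198), and the top view shows it at (380,214). In the top view the flap is near (232,185) and the white tab near (175,169). The flap's white free edge faces the robot.

```bash
cat > h.py <<'E'
import numpy as np, cv2
from cell import bot
def ray(n,uv,z):
    c=bot.get_calibration(n); uv=np.atleast_2d(uv).astype(float)
    d=(uv-[c["cx"],c["cy"]])/[c["fx"],c["fy"]]; s=d.copy()
    for _ in range(10): s=d/(1+c["k1"]*(s**2).sum(1,keepdims=True))
    R=np.array(c["R"]);t=np.array(c["t"])
    w=np.c_[s,np.ones(len(s))]@R; o=-R.T@t
    return o+w*((z-o[2])/w[:,2])[:,None]
def blob(m,box,minA=15):
    x0,y0,x1,y1=box; k=np.zeros(m.shape,np.uint8); k[y0:y1,x0:x1]=m[y0:y1,x0:x1]
    cs=[c for c in cv2.findContours(k,cv2.RETR_EXTERNAL,cv2.CHAIN_APPROX_NONE)[0]]
    return max(cs,key=cv2.contourArea)
def rect(n,c,z):
    p=ray(n,c[:,0,:],z)[:,:2]*1000
    r=cv2.minAreaRect(p.astype(np.float32)); return r,cv2.boxPoints(r)
E
python3 - <<'E'
from h import *
np.set_printoptions(precision=1,suppress=True)
im=cv2.imread("pics/top0.png"); h=cv2.cvtColor(im,cv2.COLOR_BGR2HSV)
H,S,V=[h[...,i].astype(int) for i in range(3)]
blue=((H>100)&(H<130)&(S>110)&(V>40)).astype(np.uint8)
red=(((H<6)|(H>174))&(S>180)&(V>120)).astype(np.uint8)
grey=((S<60)&(V>90)).astype(np.uint8)
yel=((H>22)&(H<33)&(S>150)).astype(np.uint8)
for nm,m,b,z in[("blue",blue,(360,190,400,240),.024),("red",red,(150,130,225,215),.171),("flap",grey,(205,155,256,210),.165),("tab",grey,(165,150,185,190),.197),("tray",((S<60)&(V>80)).astype(np.uint8),(300,160,415,255),.012),("box",yel,(140,120,285,230),.165)]:
    r,p=rect("top",blob(m,b),z); print(nm,np.array(r[0]),np.array(r[1]),round(r[2],1),p.tolist() if nm in("tab","box","flap") else "")
im=cv2.imread("pics/scene0.png"); h=cv2.cvtColor(im,cv2.COLOR_BGR2HSV)
H,S,V=[h[...,i].astype(int) for i in range(3)]
blue=((H>100)&(H<130)&(S>110)&(V>40)).astype(np.uint8)
r,p=rect("scene",blob(blue,(290,180,330,212)),.018);print("scene blue",r)
t=cv2.resize(cv2.imread("pics/top0.png")[120:260,140:420],None,fx=2.8,fy=2.8,interpolation=cv2.INTER_CUBIC)
s=cv2.resize(cv2.imread("pics/scene0.png")[170:360,260:460],None,fx=2.05,fy=2.05,interpolation=cv2.INTER_CUBIC)
w=max(t.shape[1],s.shape[1]);print(t.shape,s.shape)
s=s[:, :]; cv2.imwrite("pics/c.png",t)
E
```

```text
blue [ 468.9 -225.4] [31.1 56.8] 63.8 
red [551.7 234.2] [ 95.2 112. ] 76.6 
flap [529.  137.6] [84.7 84.4] 76.7 [[478.2038269042969, 106.14373016357422], [560.3409423828125, 86.68315887451172], [579.872314453125, 169.1192626953125], [497.7352294921875, 188.579833984375]]
tab [557.  256.7] [14.7 48.8] 76.4 [[531.5737915039062, 255.34884643554688], [578.9705200195312, 243.86048889160156], [582.4338989257812, 258.1492004394531], [535.0371704101562, 269.6375732421875]]
tray [ 485.9 -173.4] [219.1 159.8] 75.9 
box [537.8 173.5] [251.7 142.6] 76.3 [[438.58544921875, 68.21255493164062], [577.1439208984375, 34.32818603515625], [636.9437255859375, 278.8587646484375], [498.38525390625, 312.7431335449219]]
scene blue ((472.8754577636719, -238.3968963623047), (32.30817794799805, 41.76900100708008), 65.73432922363281)
(392, 784, 3) (389, 410, 3)
```

View pics/c.png

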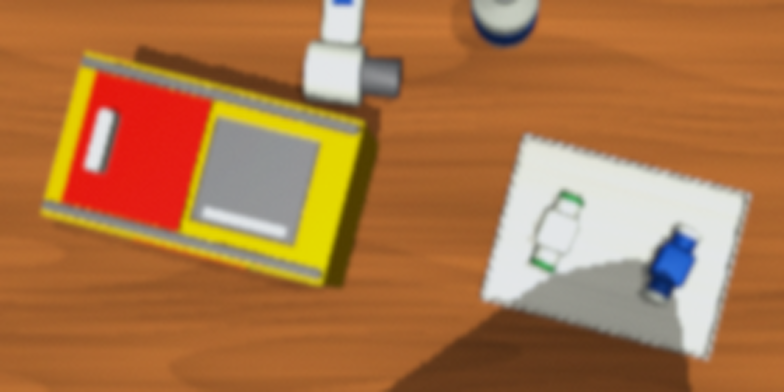

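The crop confirms the axes: the box yaw is about -13.5°, the opening is at (529,137) mm, the tab top is at (557,257), and the filter is at (470,-226) with a yaw of about -27°. The filter position agrees with the tray geometry, so I'm setting out.

Emit:
move_arm(rows=[[[3.1,4.6,-0.5,0,0,-4],[3.1,4.6,-0.5,0,0,-4],[3.1,4.6,-0.5,0,0,-4],[3.1,4.6,-0.5,0,0,-4],[3.1,4.6,-0.5,0,0,-4],[3.1,4.6,-0.5,0,0,-4],[3.1,4.6,-0.5,0,0,-4],[3.1,4.6,-0.5,0,0,-4],[3.1,4.4,-0.5,0,0,-4],[3.1,4.4,-0.5,0,0,-4]]], claw=5.5)

```text
clock: 1.35
tool_pos: [0.4674, -0.2246, 0.1778]
orientation: [3.142, 0.0, -0.475]
ft_force: [0.6, -0.7, -0.0]
opening: 0.055
grasp_force: 0.0
```

Run:
```python
from h import *
np.set_printoptions(precision=3,suppress=True)
s=bot.sense(); print(s["clock"],s["tool_pos"],s["orientation"],s["opening"])
im=cv2.imread("pics/top0.png"); b=im.astype(int)
# filter: non-white, non-grey; block only by bright blue
h=cv2.cvtColor(im,cv2.COLOR_BGR2HSV); H,S,V=[h[...,i].astype(int) for i in range(3)]
m=((H>100)&(H<130)&(S>170)&(V>120)).astype(np.uint8)
r,p=rect("top",blob(m,(360,190,400,240)),.033);print(r)
print(ray("top",[[385.4,203.2],[373.9,224.6]],.02))
im=bot.snapshot("scene")[:,:,::-1]; cv2.imwrite("pics/s1.png",cv2.resize(im[140:260,230:390],None,fx=4,fy=4))
```

```text
1.35 [ 0.467 -0.225  0.178] [ 3.142  0.    -0.475] 0.0549754534592191
((474.51348876953125, -227.49488830566406), (29.09657096862793, 39.30865478515625), 56.941856384277344)
[[ 0.498 -0.241  0.02 ]
 [ 0.442 -0.211  0.02 ]]
```

View pics/s1.png

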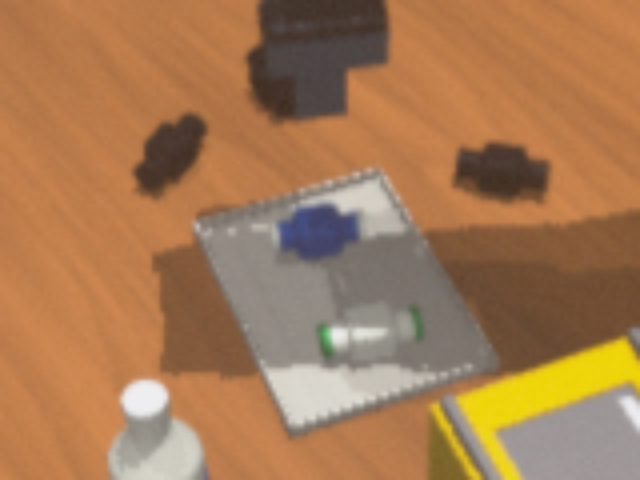

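The gripper is above the blue filter, which sits at crop (318,232) and still lies in the tray. Next I descend and grip.

Emit:
move_arm(rows=[[[0.4,0,-4,0,0,0],[0,0,-4,0,0,0],[0,0,-4,0,0,0],[0,0,-2,0,0,0],[0,0,-1,0,0,0],[0,0,-0.5,0,0,0],[0,0,0,0,0,0]]])

```text
clock: 2.28
tool_pos: [0.471, -0.2264, 0.0233]
orientation: [-3.142, -0.001, -0.472]
ft_force: [-0.9, -1.3, -0.2]
opening: 0.0551
grasp_force: 0.0
```

Emit:
move_arm(rows=[[[0,0,0,0,0,0],[0,0,0,0,0,0],[0,0,0,0,0,0],[0,0,0,0,0,0],[0,0,0,0,0,0],[0,0,0,0,0,0]]], claw=2.5)

```text
clock: 3.02
tool_pos: [0.471, -0.2264, 0.0234]
orientation: [3.142, -0.0, -0.472]
ft_force: [-1.7, 0.7, 6.9]
opening: 0.034
grasp_force: 30.0
```

Emit:
move_arm(rows=[[[0,0,4,0,0,0],[0,0,5,0,0,0],[0,0,6,0,0,0],[0.4,3,5,0,0,0],[0.6,5.3,4.2,0,0,2],[0.6,5.7,0,0,0,2.5],[0.6,5.7,0,0,0,2.5],[0.6,5.7,0,0,0,2.5],[0.6,5.7,0,0,0,2],[0.6,5.7,0,0,0,2]]])

```text
clock: 4.28
tool_pos: [0.51, 0.1395, 0.2618]
orientation: [-3.141, -0.0, -0.235]
ft_force: [0.6, -0.5, 0.2]
opening: 0.0339
grasp_force: 30.0
```

Run:
```python
from h import *
im=bot.snapshot("scene")[:,:,::-1]; cv2.imwrite("pics/s2.png",cv2.resize(im[140:370,260:460],None,fx=2.5,fy=2.5))
```

```text
(no output)
```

View pics/s2.png

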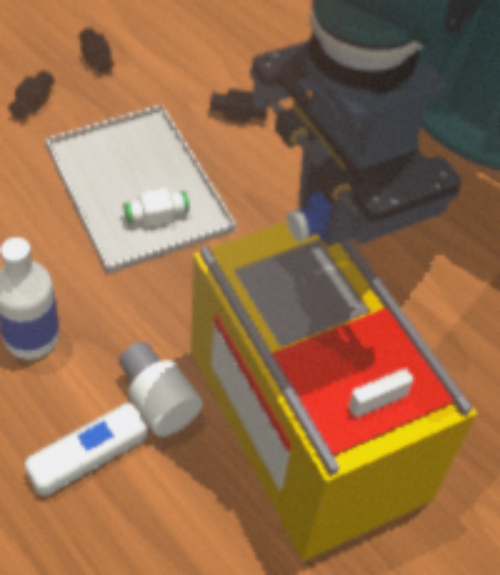

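The filter is held at crop (310,215), above the box and still descending toward the flap. Next I lower it onto the flap and release with a small opening.

Emit:
move_arm(rows=[[[0.1,0,-2,0,0,0],[0,0,-2.5,0,0,0],[0,0,-1.5,0,0,0],[0,0,-0.8,0,0,0],[0,0,-0.4,0,0,0],[0,0,-0.2,0,0,0],[0,0,0,0,0,0]]])

```text
clock: 5.2
tool_pos: [0.5114, 0.1375, 0.1879]
orientation: [-3.141, -0.0, -0.237]
ft_force: [-0.4, -0.3, -1.1]
opening: 0.0339
grasp_force: 30.0
```

Emit:
move_arm(rows=[[[0,0.3,-0.1,0,0,0],[0,0,-0.1,0,0,0],[0,0,0,0,0,0]]])

```text
clock: 5.58
tool_pos: [0.5112, 0.1406, 0.1856]
orientation: [-3.142, 0.0, -0.237]
ft_force: [0.8, 0.9, -1.4]
opening: 0.0341
grasp_force: 30.0
```

Emit:
move_arm(rows=[[[0,0,0,0,0,0],[0,0,0,0,0,0],[0,0,0,0,0,0]]], claw=4.4)

```text
clock: 5.95
tool_pos: [0.5113, 0.1406, 0.1856]
orientation: [-3.142, -0.0, -0.237]
ft_force: [-0.6, 1.1, -0.2]
opening: 0.0443
grasp_force: 0.0
```

Emit:
move_arm(rows=[[[0,0,1,0,0,0],[0,0,3,0,0,0],[0,0,3,0,0,0],[2,-0.5,1,0,0,0],[1.3,-0.3,0,0,0,0],[0,0,0,0,0,0]]])

```text
clock: 6.7
tool_pos: [0.5445, 0.1323, 0.2651]
orientation: [3.141, 0.001, -0.237]
ft_force: [-0.3, -0.4, -0.7]
opening: 0.044
grasp_force: 0.0
```

Run:
```python
from h import *
im=bot.snapshot("scene")[:,:,::-1]; cv2.imwrite("pics/s3.png",cv2.resize(im[200:340,300:460],None,fx=3,fy=3))
```

```text
(no output)
```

View pics/s3.png

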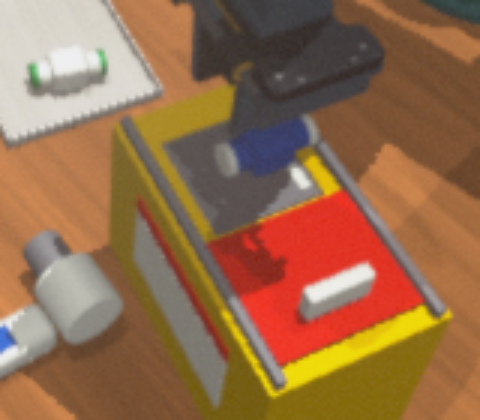

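The filter lies on the flap at crop (270,148), but its long axis is along box x, so one stub overhangs the rim. I will regrasp it, turn it 90° so it lies parallel to the hinge, and lay it down again.

Emit:
move_arm(rows=[[[-1.3,0.3,0,0,0,0],[-2,0.5,-1,0,0,0],[0,0,-3,0,0,0],[0,0,-2.5,0,0,0],[0,0,-1.2,0,0,0],[0,0,-0.2,0,0,0],[0,0,0,0,0,0]]], claw=5)

```text
clock: 7.62
tool_pos: [0.5114, 0.1407, 0.1872]
orientation: [-3.141, -0.001, -0.237]
ft_force: [-0.2, -0.2, -0.8]
opening: 0.0499
grasp_force: 0.0
```

Emit:
move_arm(rows=[[[0,0,0,0,0,0],[0,0,0,0,0,0],[0,0,0,0,0,0],[0,0,0,0,0,0],[0,0,0,0,0,0]]], claw=2.5)

```text
clock: 8.25
tool_pos: [0.5115, 0.1406, 0.1868]
orientation: [-3.141, -0.001, -0.237]
ft_force: [2.2, -0.4, 1.6]
opening: 0.034
grasp_force: 30.0
```

Emit:
move_arm(rows=[[[0,0,3,0,0,0],[0,0,3,0,0,10],[0,0,0,0,0,10],[0,0,0,0,0,10],[0,0,0,0,0,10],[0,0,0,0,0,10],[0,0,0,0,0,10],[0,0,0,0,0,10],[0,0,0,0,0,10],[0,0,0,0,0,10]]])

```text
clock: 9.5
tool_pos: [0.5109, 0.1405, 0.2463]
orientation: [-3.141, 0.0, 1.34]
ft_force: [0.5, 0.3, -0.9]
opening: 0.034
grasp_force: 30.0
```

Emit:
move_arm(rows=[[[0,0,-2.5,0,0,0],[0,0,-2,0,0,0],[0,0,-1,0,0,0],[0,0,-0.4,0,0,0],[0,0,-0.1,0,0,0],[0,0,0,0,0,0]]])

```text
clock: 10.25
tool_pos: [0.5115, 0.1406, 0.1872]
orientation: [3.141, -0.0, 1.334]
ft_force: [0.0, 0.1, 0.6]
opening: 0.0339
grasp_force: 30.0
```

Emit:
move_arm(rows=[[[0,0,0,0,0,0],[0,0,0,0,0,0],[0,0,0,0,0,0]]], claw=4.2)

```text
clock: 10.62
tool_pos: [0.5113, 0.1406, 0.1867]
orientation: [3.141, -0.0, 1.334]
ft_force: [0.4, -0.4, 0.3]
opening: 0.0424
grasp_force: 0.0
```

Emit:
move_arm(rows=[[[0,0,1,0,0,0],[0,0,3,0,0,0],[0,0,3,0,0,0],[2,-0.5,1,0,0,0],[1.6,-0.4,0,0,0,0],[0,0,0,0,0,0]]])

```text
clock: 11.38
tool_pos: [0.5477, 0.1312, 0.2661]
orientation: [-3.141, 0.0, 1.333]
ft_force: [-0.4, -0.3, -0.5]
opening: 0.042
grasp_force: 0.0
```

Run:
```python
from h import *
im=bot.snapshot("scene")[:,:,::-1]; cv2.imwrite("pics/s4.png",cv2.resize(im[200:340,300:460],None,fx=3,fy=3))
```

```text
(no output)
```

View pics/s4.png

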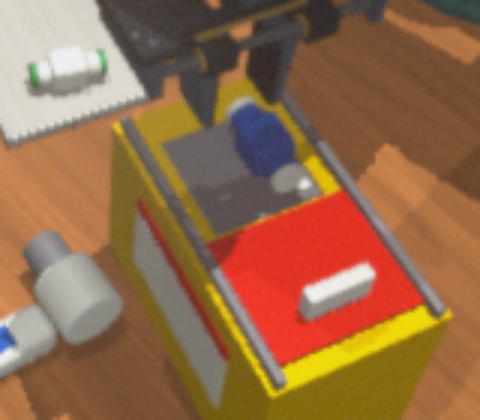

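The filter now lies parallel to the hinge at crop (265,145), near the free edge. Next I press with closed fingers on the hinge side.

Emit:
move_arm(rows=[[[0,0,-2,0,0,0],[0,0,-2,0,0,0],[0,0,-1,0,0,0],[0,0,0,0,0,0],[0,0,-2,0,0,0],[0,0,-1.5,0,0,0]]], claw=0)

```text
clock: 12.18
tool_pos: [0.547, 0.1315, 0.1803]
orientation: [-3.141, 0.0, 1.334]
ft_force: [0.3, -0.5, -0.9]
opening: 0.0006
grasp_force: 0.0
```

Emit:
move_arm(rows=[[[0,0,-0.6,0,0,0],[0,0,-0.6,0,0,0],[0,0,-0.6,0,0,0],[0,0,-0.6,0,0,0],[0,0,0,0,0,0]]])

```text
clock: 12.8
tool_pos: [0.5475, 0.1317, 0.1577]
orientation: [3.142, -0.0, 1.334]
ft_force: [-4.4, 1.0, 7.1]
opening: 0.0004
grasp_force: 3.8
```

Emit:
move_arm(rows=[[[0,0,-0.6,0,0,0],[0,0,-0.6,0,0,0],[0,0,-0.6,0,0,0],[0,0,0,0,0,0]]])

```text
clock: 13.3
tool_pos: [0.5467, 0.1317, 0.1392]
orientation: [-3.14, 0.0, 1.334]
ft_force: [-5.4, 2.5, 4.5]
opening: 0.0006
grasp_force: 3.3
```

Run:
```python
from h import *
im=bot.snapshot("scene")[:,:,::-1]; cv2.imwrite("pics/s5.png",cv2.resize(im[200:340,300:460],None,fx=3,fy=3))
```

```text
(no output)
```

View pics/s5.png

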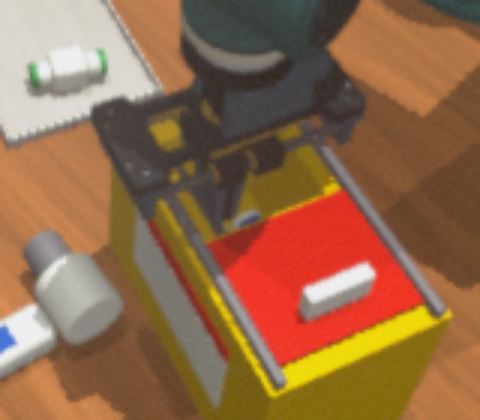

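The flap is open, and one filter stub shows inside the box at crop (245,218). I will press a little deeper, retract, and look again.

Emit:
move_arm(rows=[[[0,0,-0.8,0,0,0],[0,0,-0.7,0,0,0],[0,0,0,0,0,0],[0,0,0,0,0,0]]])

```text
clock: 13.85
tool_pos: [0.5461, 0.1317, 0.124]
orientation: [-3.139, 0.001, 1.334]
ft_force: [-5.2, 4.5, -1.8]
opening: 0.0005
grasp_force: 2.6
```

Emit:
move_arm(rows=[[[0,0,2,0,0,0],[0,0,3,0,0,0],[0,0,5,0,0,0],[0,0,5,0,0,0],[1.7,6,0,0,0,0],[1.5,6,0,0,0,0],[0.5,3,0,0,0,0],[0,0,0,0,0,0]]])

```text
clock: 14.85
tool_pos: [0.5843, 0.2832, 0.2743]
orientation: [-3.142, 0.0, 1.336]
ft_force: [-0.6, -0.4, -0.7]
opening: 0.0006
grasp_force: 0.0
```

Run:
```python
from h import *
im=bot.snapshot("scene")[:,:,::-1]; a=cv2.resize(im[200:340,300:460],None,fx=2.5,fy=2.5)
b=bot.snapshot("top")[:,:,::-1]; b=cv2.resize(b[110:250,140:300],None,fx=2.5,fy=2.5)
cv2.imwrite("pics/s6.png",np.hstack([a,b]))
```

```text
(no output)
```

View pics/s6.png

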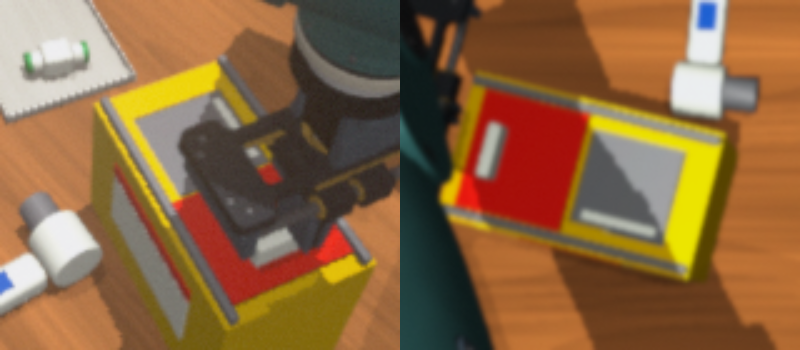

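The flap is shut and the filter has gone into the box. The tab is at top crop (490,150), and the cover is still parked. Next I push the tab from its +y side.

Emit:
move_arm(rows=[[[-1.9,0.9,0,0,0,0],[0,0,-3,0,0,0],[0,0,-3,0,0,0],[0,0,-1.5,0,0,0],[0,0,-0.8,0,0,0],[0,0,0,0,0,0]]])

```text
clock: 15.7
tool_pos: [0.5652, 0.2905, 0.1919]
orientation: [3.142, -0.0, 1.334]
ft_force: [-1.3, 0.1, -0.8]
opening: 0.0003
grasp_force: 0.0
```

Emit:
move_arm(rows=[[[-0.23,-0.97,0,0,0,0],[-0.23,-0.97,0,0,0,0],[-0.23,-0.97,0,0,0,0],[-0.23,-0.97,0,0,0,0],[-0.23,-0.97,0,0,0,0],[-0.23,-0.97,0,0,0,0]]])

```text
clock: 16.45
tool_pos: [0.5516, 0.2319, 0.192]
orientation: [3.141, -0.001, 1.334]
ft_force: [0.4, 6.0, 5.5]
opening: 0.0008
grasp_force: 2.9
```

Emit:
move_arm(rows=[[[-0.23,-0.97,0,0,0,0],[-0.23,-0.97,0,0,0,0],[-0.23,-0.97,0,0,0,0],[-0.23,-0.97,0,0,0,0],[0,0,0,0,0,0],[0,0,0,0,0,0]]])

```text
clock: 17.2
tool_pos: [0.5422, 0.1935, 0.1915]
orientation: [-3.141, 0.0, 1.334]
ft_force: [0.9, 0.1, 1.4]
opening: 0.0004
grasp_force: 0.0
```

Emit:
move_arm(rows=[[[0.2,1,0,0,0,0],[0,0,4,0,0,0],[0,0,5,0,0,0],[-0.5,5,3,0,0,0],[-0.5,6,0,0,0,0],[-0.5,6,0,0,0,0],[0,5,0,0,0,0],[0,0,0,0,0,0]]])

```text
clock: 18.2
tool_pos: [0.5284, 0.4272, 0.3112]
orientation: [-3.141, -0.0, 1.337]
ft_force: [-1.1, -1.1, -0.5]
opening: 0.0003
grasp_force: 0.0
```

Run:
```python
from h import *
b=bot.snapshot("top")[:,:,::-1].copy(); h=cv2.cvtColor(b,cv2.COLOR_BGR2HSV); H,S,V=[h[...,i].astype(int) for i in range(3)]
red=(((H<6)|(H>174))&(S>180)&(V>60)).astype(np.uint8)
r,_=rect("top",blob(red,(150,130,270,225)),.171); print(r, (np.array([551.7,234.2])-r[0])@[.232,.973])
cv2.imwrite("pics/s7.png",b)
```

```text
((528.7158813476562, 137.1386260986328), (94.94263458251953, 111.9695816040039), 76.69181823730469) 99.77303233337402
```

View pics/s7.png

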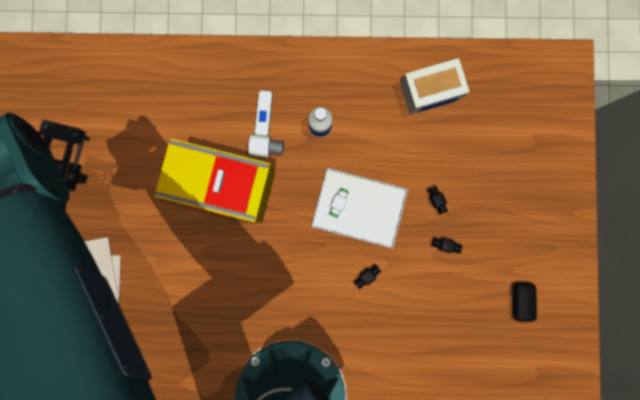

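The cover, at (232,185) in the image, has travelled 99.8 mm and is fully home. The clean filter (339,203), spirometer and bottle have not moved.

```bash
python3 -c "
from cell import bot
print(bot.close_job())"
```

```text
the job is handed in; nothing more can be done
None
```

The used blue filter is in the waste box with the flap shut behind it, the red cover is snapped fully home, the clean filter, spirometer and sanitizer are where they were, and the job is handed in at about 18 s.

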